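# Step the storeroom fan up one click

### The arm

A 6-joint arm with a two-finger parallel gripper is mounted at the origin on the work surface. World frame = base frame: x ahead of the robot, y to its left, z up, the work surface at z = 0. Lengths are in m, angles in rad, forces in N, time in s.
With the tool pointing down it reaches from about 0.25 to 0.85 m from the base axis. Payload 12.5 kg.
Tool frame: the origin (TCP) lies between the finger pads; the fingertips stand 22 mm ahead of it and the grasp point (between the pads) lies 3 mm ahead of it; z points along the fingers, x is the direction in which the jaws open and shut, and the axes are right-handed (so a half turn about z gives the same grasp; the last joint's range is limited). The gripper opens to 93 mm and grips with 3 to 60 N. Pads are 15 mm wide; open, the fingers measure 128 mm over their backs; the gripper's body (75 mm by 188 mm) begins 65 mm behind the grasp point.
Start: joints at [-1.28, 0.351, 1.652, -0, 1.139, -0.085], TCP at [0.202, -0.512, 0.241] pointing down, gripper open.
Joint ranges: [-2.75, 2.75], [-0.79, 2.1], [0.01, 2.65], [-1.57, 4.71], [0.07, 3.14], [-2.87, 2.87]. Speed limits (rad/s): [2.22, 2.22, 2.79, 3.14, 3.14, 3.14].

### API

Orientations are given as a unit quaternion [x, y, z, w].
In Python, from workcell import bot gives the robot as it stands. The module is installed in compiled form; this text tells all that it offers.
- The arm moves only by the shell command python3 -m creep 'ROWS' [OPENING] [FORCE]. ROWS is JSON, a list of rows, each an object of numbers: "x", "y", "z": the shift along the tool's x, y, z in mm; "yaw": the turn about the tool's z in degrees. A call has 1 to 10 rows; each row shifts and turns the commanded pose from where the row before left it, along the tool's axes as they then stand; what a row does not reach is not made up. A row lasts 1/8 s, in which the tool goes at most 62.5 mm and 10.7 degrees, less where a joint would pass 70% of its speed; a pose out of reach is approached as far as the arm can. A call with a gripper value outside its range is refused whole. OPENING is the gripper's target within -1 to 1 (fully open at 1, half-way at 0, shut at -1), set as the call begins (- or left out, the last holds). The fingers move at their own pace and stop on an object; FORCE is the grip in N (left out, the last holds). Time passes only in rows, so rows that do not move let the fingers close. It gives the time, the measured TCP pose, the force and the opening at its end, in the units of the state.
- bot.sense(): the state, without advancing time (a new reading comes with each control period).
- bot.snapshot(name): name is "scene" or "top" or "wrist"; returns (picture, depth): 420x560x3 uint8, blue, green, red; 420x560 float32, m along the optical axis (not along the pixel's ray), 0 where there is no reading.
- bot.get_calibration(name): a dict with "camera_matrix" (3x3 intrinsics, pixels), "R" (3x3) and "t" (3): a world point X has camera coordinates R X + t. Camera axes: x right, y down, z forward; pixel columns grow to the right and rows downward; lengths in m; the calibration is good to about 2 mm. The wrist camera is an equidistant fisheye: a pixel r from the principal point sees the ray r / f radians off the axis. A picture is of the moment at which its call begins: read the wrist's pose just before it. get_calibration takes no time and is no camera call; for the wrist camera it gives the pose at the moment of the call.
- bot.close_job(): hands the job in, once; it reports no verdict.
The state is a dict: "t": time; "q": joint angles; "qd": joint speeds; "effort": joint torques, N m; "tool_pos": TCP position; "eef_rot": TCP orientation; "contact_force": force on the tool from outside, world axes, zero at the start; "moment": the same for the moment, N m; "opening": finger opening in m.
Only numpy, scipy, OpenCV 4.12 (cv2) and the standard library are available. Lean on these libraries where they do the work, as an engineer would, in place of code of your own. Each camera call takes 0.05 s, during which the arm holds its last target.

### The job

The jar storeroom needs more air: on the control box with the orange dial, lay a fingertip on the dial and turn it by friction one click clockwise (seen from above), so that its white pointer moves from the white dot to the green dot and not on to the red one. Then push that box's green button all the way down and let it come up again. Do not grip or lift anything, and leave the box with the blue-grey dial and all the goods standing about as they are.

Things in the scene. Friction and masses are not known exactly. Their poses are not given: they have to be found in the camera images.
- fan_unit: Fan control box, fixed: grey, 200 (x) x 140 (y) x 60 mm high; on its flat top an ORANGE knurled dial and a green button. Origin: centre of its underside; x points from the button end (towards the robot) across the dial to the dots, y to the left, z up. The dial's upright axis is 16 mm from the origin along +x, the button 70 mm along -x.
- green_dot (a point): Green dot, 16 mm across, on the box top, 70 mm from the dial's axis straight along the box's x. The white dot lies 0.6 rad counter-clockwise of it about the axis (seen from above), the red dot 0.6 rad clockwise.
- dial_center (a point): Centre of the orange dial's flat ribbed rubber top, 80 mm above the bench. A disc 104 mm across, side 13 mm high and knurled. It is sprung: it gives downwards, 2 N at first and 2 N more per mm, to a stop at 5 mm (12 N), this point with it. A shut fingertip pressed on the top 30 to 40 mm from the axis with 5 to 10 N and swept round the axis turns it.
- dial_pointer (a point): Outer end of the white pointer line on the orange dial, 50 mm from its axis, on the top face; it turns with the dial.
- dial (a joint): Angle of the orange dial, rad, growing clockwise seen from above. Detents at 0 (white dot, where it starts, give or take a little), 0.6 (green dot, wanted) and 1.2 (red dot, wrong). Past about 0.3 it is drawn on by itself to 0.6; past about 0.9 to 1.2. Turning it over the hump takes about 0.08 N m; released, it settles within about 0.04 of a detent.
- confirm_top (a point): Centre of the top face of the green push button of the orange-dial box, 82 mm above the bench; 30 mm across, pressed straight down, in a black collar 46 mm across whose top is 72 mm above the bench.
- confirm (a joint): Travel of the green button, m: 0 up, 0.006 fully down (about 5 N). It springs back. A press counts from 0.0045 on, kept for 0.1 s.
- cooler_unit: Cooler control box, the same shape and layout as the fan box but with a BLUE-GREY dial and a white button; not to be touched. Origin and axes as for the fan box. The two boxes stand left and right, either way round.
- cooler_dial (a joint): Angle of the blue-grey dial, rad; rests near 0 (its green dot) and must stay.
- cooler_button (a joint): Travel of the white button, m: 0 up; must stay up.
- jar_mid: Loose amber jar, 58 mm across, 85 mm high, standing between the two boxes. Origin: centre of its underside.
- jar_tall: Loose reddish jar, 68 mm across, 120 mm high, beyond the boxes. Origin: centre of its underside.
- tin: Loose food tin, 74 mm across, 80 mm high, on the left. Origin: centre of its underside.
- carton: Loose cardboard carton 130 x 100 x 90 mm, on the left. Origin: centre of its underside.
- tape_roll: Loose roll of packing tape, 90 mm across, 48 mm high, on the right. Origin: centre of its underside.
- driver: Loose screwdriver lying on the right. Origin at its underside near the middle.
- mug: Loose white mug, 80 mm across, 90 mm high, far right. Origin: centre of its underside.

How it is judged:
On the way, in this order (a step that is already met when the one before it is completed fails the run):
1. the orange dial stands in the detent at the green dot (value of joint dial between 0.45 and 0.75 rad), for 0.2 s.
2. the green button is pushed down with the dial at the green dot (all of step 1 and value of joint confirm above 0.0045 m), for 0.1 s.
At the end, for the whole second after the job is handed in: The orange dial rests at the green dot (joint 0.45 to 0.75 rad), the green button has been pushed down after that and is up again (under 1.5 mm), the other box's dial (within 0.2 rad) and button (under 1.5 mm) are as they were, and every loose thing stands within 20 mm of where it stood (all of step 1 and value of joint each of confirm, cooler_button below 0.0015 m and velocity of joint dial between -0.1 and 0.1 rad/s and value of joint cooler_dial between -0.2 and 0.2 rad and distance of each of jar_mid, jar_tall, tin, carton, tape_roll, driver, mug from where it was at the start of the episode below 0.02 m); the robot touches nothing.
It fails at once if the orange dial is turned past the green dot, over the next hump towards the red dot (value of joint dial above 0.95 rad).
It fails at once if the green button is pushed before the dial has left the white dot (value of joint confirm above 0.0045 m and value of joint dial below 0.25 rad).
It fails at once if the blue-grey dial is turned or the white button pushed (value of joint cooler_dial above 0.25 rad or value of joint cooler_dial below -0.25 rad or value of joint cooler_button above 0.003 m).
It fails at once if a loose thing is shifted, lifted or knocked over (distance of any of jar_mid, jar_tall, tin, carton, tape_roll, driver, mug from where it was at the start of the episode above 0.02 m or angle between any of jar_mid, jar_tall, tin, carton, tape_roll, mug's own z axis and vertical above 0.4 rad).
It also fails if it takes over 40 s, if anything falls off the work surface, if the arm or the gripper's body presses on something with over 40 N, if the wrist force passes 120 N, or if a joint passes its speed limit or range.

## Working session

There is one attempt and no reset: what is moved stays moved. The work goes in short steps, Python scripts to look and compute and a shell command to move; the robot and the scene stay as the last step left them, time stands still between calls to the robot, and variables do not carry over. Pictures are saved under pics/ and viewed, and the job is handed in when it is done.

```bash
mkdir -p pics
python3 - <<'E'
from workcell import bot
import cv2,numpy as np
s=bot.sense();print({k:np.round(v,3).tolist() for k,v in s.items()})
for n in("scene","top"):
    p,d=bot.snapshot(n);cv2.imwrite(f"pics/{n}1.png",p);np.save(f"pics/{n}1.npy",d)
    c=bot.get_calibration(n);print(n,np.round(c["camera_matrix"],1).tolist(),np.round(c["R"],4).tolist(),np.round(c["t"],4))
E
```

```text
{'t': 0.0, 'q': [-1.28, 0.351, 1.652, 0.0, 1.139, -0.085], 'qd': [-0.001, 0.0, 0.001, 0.001, 0.0, 0.001], 'effort': [0.001, -49.733, -28.525, 0.07, 0.026, -0.0], 'tool_pos': [0.202, -0.511, 0.24], 'eef_rot': [0.827, -0.563, -0.0, -0.0], 'contact_force': [-0.484, -0.123, 0.318], 'moment': [-0.048, 0.032, -0.011], 'opening': 0.093}
scene [[386.7, 0.0, 275.7], [0.0, 386.7, 209.8], [0.0, 0.0, 1.0]] [[0.6678, 0.7443, 0.0117], [0.5374, -0.4711, -0.6995], [-0.5151, 0.4734, -0.7146]] [-0.4082 -0.2466  1.472 ]
top [[503.6, 0.0, 275.0], [0.0, 503.6, 203.4], [0.0, 0.0, 1.0]] [[-0.0195, -0.9998, -0.0085], [-0.9954, 0.0202, -0.0933], [0.0934, 0.0067, -0.9956]] [0.0394 0.5744 1.4074]
```

View pics/top1.png

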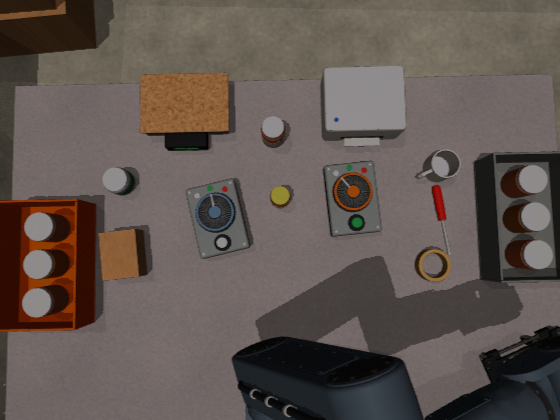

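View pics/scene1.png

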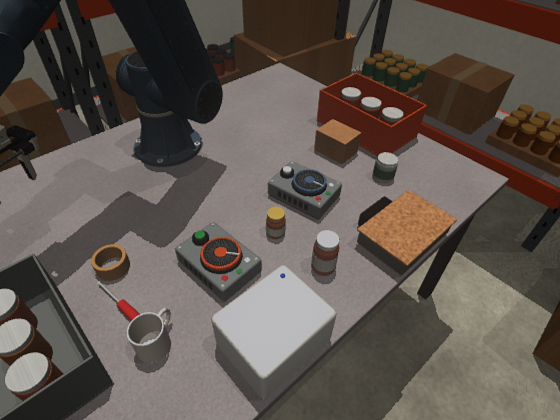

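The top view shows the orange-dial box at about (353,197): dial (353,190), green button (357,222), pointer pointing up-left to the white dot near (336,170). The blue-grey box is at about (217,217). Next I'll measure these.

```bash
cat > h.py <<'E'
from workcell import bot
import cv2,numpy as np
def ray(n,u,v,z,c=None):
    c=c or bot.get_calibration(n);K=np.array(c["camera_matrix"]);R=np.array(c["R"]);t=np.array(c["t"])
    d=R.T@np.linalg.solve(K,[u,v,1]);o=-R.T@t
    return o+d*(z-o[2])/d[2]
def blobs(img,lo,hi,amin=8):
    m=cv2.inRange(cv2.cvtColor(img,cv2.COLOR_BGR2HSV),lo,hi)
    n,l,s,c=cv2.connectedComponentsWithStats(m)
    return [(c[i],s[i]) for i in range(1,n) if s[i][4]>=amin],l,m
E
python3 - <<'E'
from h import *
for n,box in(("top",(310,150,395,245)),("scene",(165,215,275,305))):
    p=cv2.imread(f"pics/{n}1.png");x0,y0,x1,y1=box;c=p[y0:y1,x0:x1]
    cv2.imwrite(f"pics/{n}crop.png",cv2.resize(c,None,fx=6,fy=6,interpolation=cv2.INTER_CUBIC))
    for nm,lo,hi,z in(("orange",(3,150,120),(14,255,255),.08),("green",(40,80,40),(90,255,255),.082),("red",(165,120,80),(180,255,255),.06),("red0",(0,150,80),(3,255,255),.06),("white",(0,0,170),(180,40,255),.08)):
        for b,s in blobs(c,lo,hi)[0]:
            u,v=b[0]+x0,b[1]+y0
            print(n,nm,s[4],np.round([u,v],1),s[:4]+np.array([x0,y0,0,0]),ray(n,u,v,z).round(4),ray(n,u,v,.06).round(4)[:2])
    d=np.load(f"pics/{n}1.npy")
E
```

```text
top orange 181 [353.1 192.1] [334 173  38  37] [ 0.5969 -0.1874  0.08  ] [ 0.5991 -0.1904]
top orange 101 [353.1 190.9] [348 186  11  11] [ 0.6004 -0.1873  0.08  ] [ 0.6027 -0.1903]
top green 24 [348.9 167.1] [347 165   5   5] [ 0.6662 -0.1778  0.082 ] [ 0.6699 -0.1809]
top green 102 [356.7 221.9] [351 217  12  11] [ 0.5147 -0.1939  0.082 ] [ 0.5159 -0.1973]
top red0 21 [363.6 170. ] [362 168   5   5] [ 0.6608 -0.2217  0.06  ] [ 0.6608 -0.2217]
scene orange 214 [220.5 254.4] [201 237  40  32] [ 0.6101 -0.1936  0.08  ] [ 0.5964 -0.1857]
scene orange 100 [220.1 251.4] [214 247  13  10] [ 0.6011 -0.1884  0.08  ] [ 0.5871 -0.1804]
scene green 80 [199.5 234.8] [194 231  12   9] [ 0.5194 -0.1974  0.082 ] [ 0.5018 -0.1889]
scene green 26 [238.7 270.9] [236 269   6   5] [ 0.6836 -0.1909  0.082 ] [ 0.6705 -0.1822]
scene red0 23 [224.3 277.6] [222 276   6   5] [ 0.6626 -0.2224  0.06  ] [ 0.6626 -0.2224]
scene white 16 [246.8 259.3] [245 258   5   4] [ 0.6677 -0.1521  0.08  ] [ 0.6554 -0.1432]
scene white 815 [258.8 293. ] [229 271  46  34] [ 0.765  -0.1938  0.08  ] [ 0.7551 -0.186 ]
```

```bash
cat >> h.py <<'E'
from scipy.spatial.transform import Rotation as Ro
C=np.array([.6005,-.188]);YAW=.0925;ax=np.array([np.cos(YAW),np.sin(YAW)]);B=C-.086*ax
def to(p):
    s=bot.sense();R=Ro.from_quat(s["eef_rot"]).as_matrix()
    print("t",s["t"],"pos",np.round(s["tool_pos"],4),"F",np.round(s["contact_force"],2),"xang",np.degrees(np.arctan2(R[1,0],R[0,0])).round(2),"tilt",R[2].round(4),"q",np.round(s["q"],3))
    print("target",np.round(p,4),"tool mm",(R.T@(np.array(p)-s["tool_pos"])*1000).round(2))
def dialpt(deg,z,r=.035): a=np.radians(deg);return [C[0]+r*np.cos(a),C[1]+r*np.sin(a),z]
E
python3 - <<'E'
from h import *
to(dialpt(21.5,.2))
E
```

```text
t 0.1 pos [ 0.2018 -0.5113  0.2402] F [-0.55 -0.69  0.43] xang -68.46 tilt [-1.e-03 -1.e-04 -1.e+00] q [-1.28   0.351  1.652 -0.     1.139 -0.085]
target [ 0.6331 -0.1752  0.2   ] tool mm [-154.35 -524.54   40.36]
```

View pics/topcrop.png

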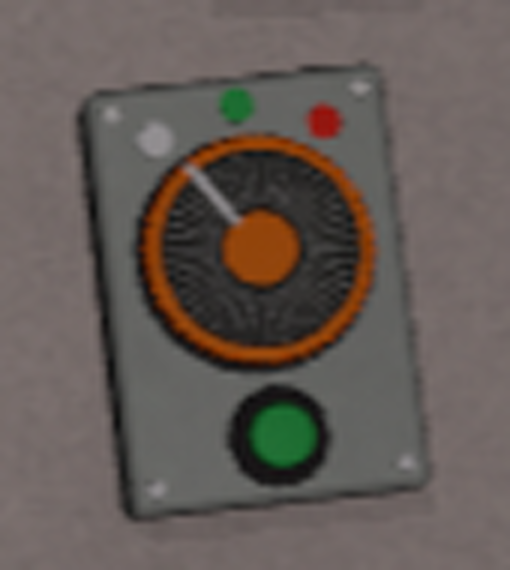

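The crop confirms it: the pointer aims at the white dot, green is next clockwise, then red. The geometry fits the given sizes (dial to green dot 70 mm, dial to button about 85 mm). I'll shut the gripper and move above the dial.

```bash
python3 -m creep '[{"x":-15.4,"y":-52.5},{"x":-15.4,"y":-52.5},{"x":-15.4,"y":-52.5},{"x":-15.4,"y":-52.5},{"x":-15.4,"y":-52.5},{"x":-15.4,"y":-52.5},{"x":-15.4,"y":-52.5},{"x":-15.4,"y":-52.5},{"x":-15.4,"y":-52.5},{"x":-15.4,"y":-52.5}]' -1 20
python3 - <<'E'
from h import *
to(dialpt(21.5,.13))
E
```

```text
t 0.1 pos [ 0.2018 -0.5113  0.2402] F [-0.55 -0.69  0.43] xang -68.46 tilt [-1.e-03 -1.e-04 -1.e+00] q [-1.28   0.351  1.652 -0.     1.139 -0.085]
target [ 0.6331 -0.1752  0.13  ] tool mm [-154.28 -524.54  110.36]invalid input
```

```bash
python3 -m creep '[{"x":-15,"y":-52}]' -1; echo; python3 -m creep '[{"x":-15,"y":-52,"z":0,"yaw":0}]'
```

```text
t: 0.22
tool_pos: [0.2438, -0.4793, 0.2402]
eef_rot: [0.826, -0.564, -0.0, 0.0]
contact_force: [2.0, -0.4, 0.4]
opening: 0.0928invalid input
```

```bash
python3 -m creep '[{"x":-15.4,"y":-52.5,"z":0,"yaw":0}]' -1.0 20 2>&1; echo; python3 -m creep '[{"x":-15.4,"y":-52.5,"z":0,"yaw":0}]' 2>&1
```

```text
t: 0.35
tool_pos: [0.2885, -0.4441, 0.2403]
eef_rot: [0.826, -0.563, -0.0, -0.0]
contact_force: [0.5, -0.7, -0.4]
opening: 0.087

t: 0.48
tool_pos: [0.3322, -0.4101, 0.2404]
eef_rot: [0.827, -0.563, -0.0, -0.0]
contact_force: [0.1, -0.8, -0.2]
opening: 0.0775
```

All four keys seem to be required in each row. Carrying on.

```bash
python3 -m creep '[{"x":-15.4,"y":-52.5,"z":0,"yaw":0},{"x":-15.4,"y":-52.5,"z":0,"yaw":0},{"x":-15.4,"y":-52.5,"z":0,"yaw":0},{"x":-15.4,"y":-52.5,"z":0,"yaw":0},{"x":-15.4,"y":-52.5,"z":0,"yaw":0},{"x":0,"y":0,"z":0,"yaw":0}]'
python3 - <<'E'
from h import *
to(dialpt(21.5,.13))
E
```

```text
t: 1.23
tool_pos: [0.5489, -0.241, 0.24]
eef_rot: [0.828, -0.561, -0.0, -0.0]
contact_force: [-0.7, -0.6, -0.6]
opening: 0.0176
t 1.225 pos [ 0.5489 -0.241   0.24  ] F [-0.73 -0.6  -0.56] xang -68.25 tilt [-7.e-04  1.e-04 -1.e+00] q [-0.492  0.441  1.518  0.     1.182  0.7  ]
target [ 0.6331 -0.1752  0.13  ] tool mm [ -29.9  -102.59  109.99]
```

```bash
python3 -m creep '[{"x":-15,"y":-51,"z":0,"yaw":0},{"x":-15,"y":-51.5,"z":0,"yaw":0},{"x":0,"y":0,"z":40,"yaw":0},{"x":0,"y":0,"z":40,"yaw":0},{"x":0,"y":0,"z":20,"yaw":0},{"x":0,"y":0,"z":0,"yaw":0},{"x":0,"y":0,"z":0,"yaw":0},{"x":0,"y":0,"z":0,"yaw":0}]'
python3 - <<'E'
from h import *
p,d=bot.snapshot("wrist");cv2.imwrite("pics/w1.png",p)
p,d=bot.snapshot("scene");cv2.imwrite("pics/s2.png",cv2.resize(p[130:330,120:380],None,fx=3,fy=3))
to(dialpt(21.5,.102))
E
```

```text
t: 2.22
tool_pos: [0.6319, -0.1782, 0.1422]
eef_rot: [0.827, -0.563, 0.001, -0.0]
contact_force: [-0.1, -0.3, 1.2]
opening: 0.0004
t 2.325 pos [ 0.6317 -0.1781  0.1417] F [-0.28  0.57  0.33] xang -68.47 tilt [ 0.0011 -0.0012 -1.    ] q [-0.346  0.645  1.44  -0.     1.055  0.849]
target [ 0.6331 -0.1752  0.102 ] tool mm [-2.25 -2.27 39.68]
```

View pics/w1.png

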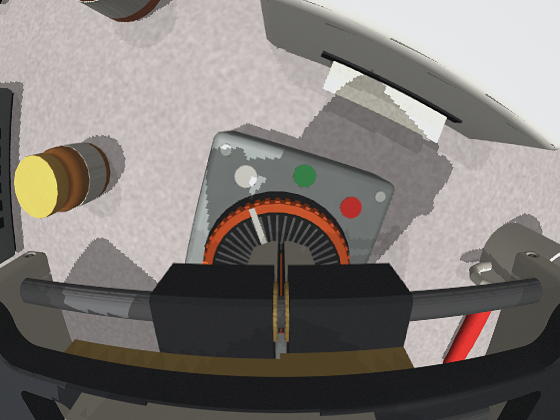

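View pics/s2.png

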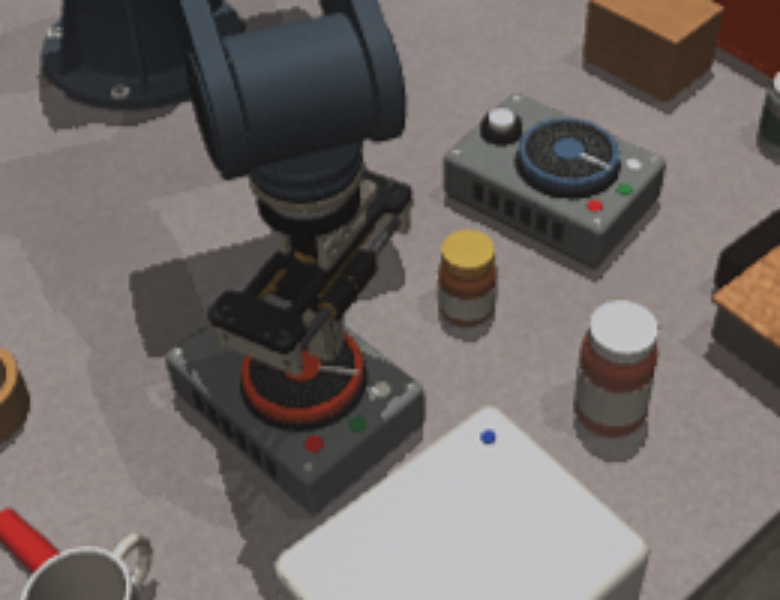

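The fingers are shut above the dial's far-left part, and the gripper body clears the jars and the white case. Lowering now.

```bash
python3 -m creep '[{"x":-1.2,"y":-1.2,"z":18,"yaw":0},{"x":-1,"y":-1,"z":16,"yaw":0},{"x":0,"y":0,"z":3,"yaw":0},{"x":0,"y":0,"z":0,"yaw":0},{"x":0,"y":0,"z":0,"yaw":0}]'
python3 - <<'E'
from h import *
to(dialpt(21.5,.102))
E
```

```text
t: 2.95
tool_pos: [0.6329, -0.1751, 0.104]
eef_rot: [0.827, -0.563, 0.0, -0.0]
contact_force: [-0.1, 1.1, -0.6]
opening: 0.0001
t 2.95 pos [ 0.6329 -0.1751  0.104 ] F [-0.09  1.06 -0.63] xang -68.47 tilt [ 4.e-04 -6.e-04 -1.e+00] q [-0.341  0.692  1.459  0.     0.989  0.854]
target [ 0.6331 -0.1752  0.102 ] tool mm [ 0.13 -0.17  1.97]
```

```bash
for i in 1; do python3 -m creep '[{"x":0,"y":0,"z":2,"yaw":0},{"x":0,"y":0,"z":1.5,"yaw":0},{"x":0,"y":0,"z":1,"yaw":0},{"x":0,"y":0,"z":0,"yaw":0},{"x":0,"y":0,"z":0,"yaw":0}]'; done
```

```text
t: 3.58
tool_pos: [0.633, -0.1751, 0.0999]
eef_rot: [0.827, -0.563, 0.001, -0.0]
contact_force: [0.0, -0.2, 5.9]
opening: 0.0005
```

Contact is as modelled: 5.9 N at 2.1 mm down. A little more pressure, then the sweep.

```bash
python3 -m creep '[{"x":0,"y":0,"z":0.8,"yaw":0},{"x":0,"y":0,"z":0,"yaw":0},{"x":3.05,"y":0.13,"z":0,"yaw":5},{"x":3.05,"y":0.13,"z":0,"yaw":5},{"x":3.05,"y":0.13,"z":0,"yaw":5},{"x":3.05,"y":0.13,"z":0,"yaw":5},{"x":0,"y":0,"z":0,"yaw":0}]'
python3 - <<'E'
from h import *
to(dialpt(1.5,.102))
print(bot.sense()["moment"])
p,d=bot.snapshot("wrist");cv2.imwrite("pics/w2.png",p)
E
```

```text
t: 4.45
tool_pos: [0.6353, -0.1875, 0.0992]
eef_rot: [0.716, -0.698, 0.001, 0.0]
contact_force: [-1.1, -1.5, 7.3]
opening: 0.0007
t 4.45 pos [ 0.6353 -0.1875  0.0992] F [-1.14 -1.52  7.32] xang -88.55 tilt [ 9.e-04 -9.e-04 -1.e+00] q [-3.570e-01  7.080e-01  1.444e+00 -1.000e-03  9.890e-01  1.189e+00]
target [ 0.6355 -0.1871  0.102 ] tool mm [-0.43 -0.21 -2.82]
[-0.27100802  0.37210458 -0.0117666 ]
```

View pics/w2.png

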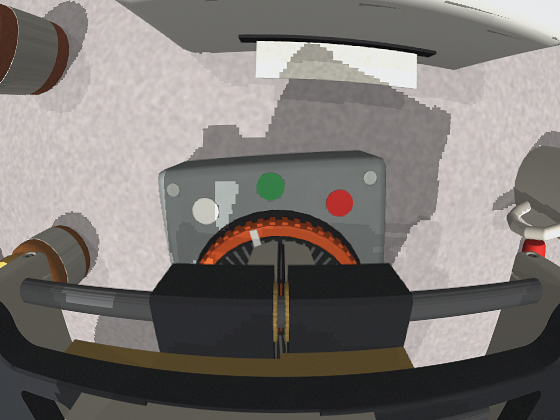

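The pointer (256,237) now lies closer to the green dot (270,186) than to the white dot (205,211). The finger carried it without slip and the dial is pulling onward. A bit more, then lift.

```bash
python3 -m creep '[{"x":3.05,"y":0.13,"z":0,"yaw":5},{"x":3.05,"y":0.13,"z":0,"yaw":5},{"x":0,"y":0,"z":0,"yaw":0},{"x":0,"y":0,"z":-3,"yaw":0},{"x":0,"y":0,"z":-15,"yaw":0},{"x":0,"y":0,"z":-30,"yaw":0},{"x":0,"y":0,"z":0,"yaw":0},{"x":0,"y":0,"z":0,"yaw":0}]'
python3 - <<'E'
from h import *
to([*B,.13])
p,d=bot.snapshot("wrist");cv2.imwrite("pics/w3.png",p)
p,d=bot.snapshot("scene");cv2.imwrite("pics/s3.png",cv2.resize(p[215:310,160:280],None,fx=6,fy=6))
E
```

```text
t: 5.5
tool_pos: [0.6344, -0.1929, 0.1458]
eef_rot: [-0.653, 0.757, 0.0, -0.0]
contact_force: [-0.4, 0.3, -0.1]
opening: 0.0005
t 5.5 pos [ 0.6344 -0.1929  0.1458] F [-0.38  0.3  -0.12] xang -98.47 tilt [-2.e-04  7.e-04 -1.e+00] q [-0.365  0.653  1.414  0.     1.075  1.353]
target [ 0.5149 -0.1959  0.13  ] tool mm [ 20.65 117.74  15.87]
```

View pics/w3.png

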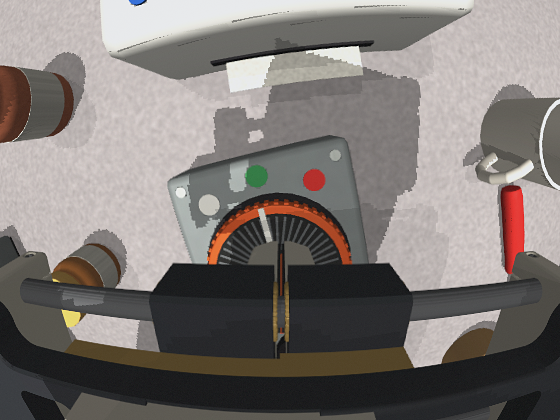

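View pics/s3.png

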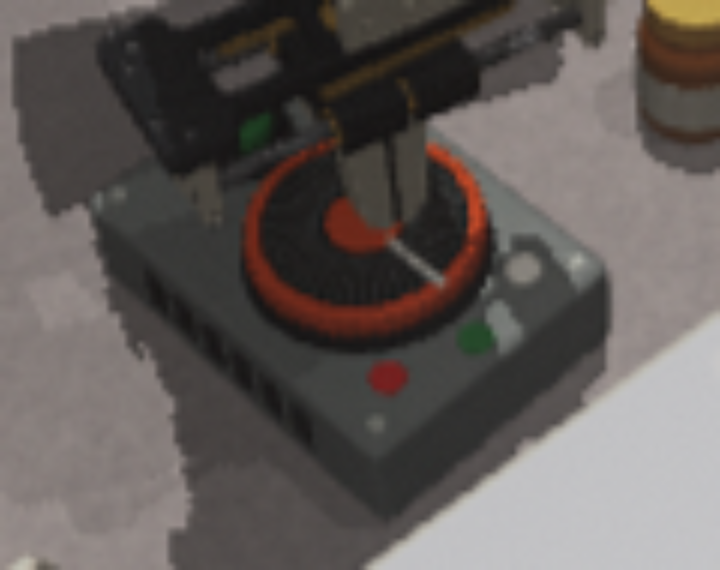

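In both views the pointer now aims at the green dot. I'll check that numerically after moving the hand over the button.

```bash
python3 -m creep '[{"x":6.9,"y":40,"z":0,"yaw":0},{"x":6.9,"y":40,"z":0,"yaw":0},{"x":6.9,"y":38,"z":0,"yaw":0},{"x":0,"y":0,"z":0,"yaw":0},{"x":0,"y":0,"z":0,"yaw":0}]'
python3 - <<'E'
from h import *
print(ray("scene",233.8,262.2,.08)-[*C,.08])
v=(ray("scene",233.8,262.2,.08)[:2]-C);print("r",np.hypot(*v),"dial",.6-(np.arctan2(v[1],v[0])-YAW))
to([*B,.104])
p,d=bot.snapshot("wrist");cv2.imwrite("pics/w4.png",p)
p,d=bot.snapshot("top");cv2.imwrite("pics/t4.png",cv2.resize(p[150:245,310:395],None,fx=6,fy=6))
E
```

```text
t: 6.22
tool_pos: [0.5155, -0.1962, 0.1462]
eef_rot: [-0.653, 0.757, -0.0, 0.0]
contact_force: [0.3, -0.1, 0.1]
opening: 0.0001
[ 5.23418181e-02  5.12341385e-03 -4.16333634e-17]
r 0.05259196987487 dial 0.594927072887015
t 6.225 pos [ 0.5155 -0.1962  0.1462] F [ 0.32 -0.09  0.1 ] xang -98.48 tilt [-0.e+00 -2.e-04 -1.e+00] q [-0.448  0.469  1.734  0.     0.938  1.271]
target [ 0.5149 -0.1959  0.104 ] tool mm [-0.18  0.65 42.19]
```

View pics/w4.png

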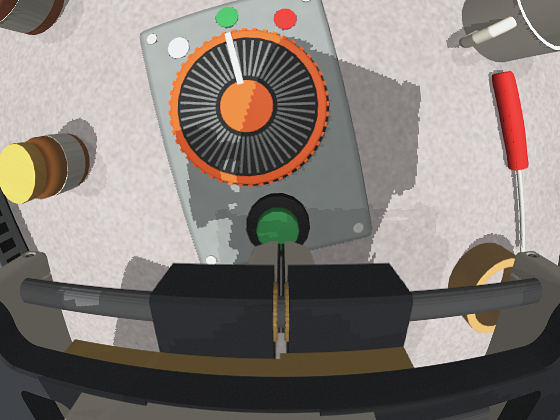

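View pics/t4.png

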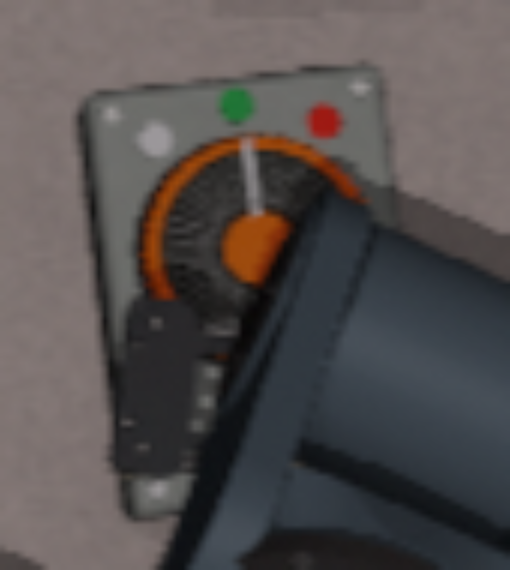

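The pointer stands at the green dot (measured about 0.595 rad), and the hand is over the green button. Pressing now.

```bash
python3 -m creep '[{"x":0,"y":0,"z":20,"yaw":0},{"x":0,"y":0,"z":18,"yaw":0},{"x":0,"y":0,"z":4,"yaw":0},{"x":0,"y":0,"z":3,"yaw":0},{"x":0,"y":0,"z":2.5,"yaw":0},{"x":0,"y":0,"z":0,"yaw":0},{"x":0,"y":0,"z":0,"yaw":0},{"x":0,"y":0,"z":0,"yaw":0}]'
```

```text
t: 7.32
tool_pos: [0.515, -0.196, 0.099]
eef_rot: [-0.653, 0.757, -0.0, 0.0]
contact_force: [-1.8, 2.6, 4.8]
opening: 0.0005
```

```bash
python3 -m creep '[{"x":0,"y":0,"z":1,"yaw":0},{"x":0,"y":0,"z":0.6,"yaw":0},{"x":0,"y":0,"z":0,"yaw":0},{"x":0,"y":0,"z":0,"yaw":0},{"x":0,"y":0,"z":0,"yaw":0}]'
```

```text
t: 7.95
tool_pos: [0.5151, -0.1961, 0.0981]
eef_rot: [-0.653, 0.757, -0.0, 0.0]
contact_force: [-5.5, 4.9, 14.7]
opening: 0.0008
```

The button is at its stop: 5.9 mm travel and the force rose to 14.7 N. Releasing and backing off.

```bash
python3 -m creep '[{"x":0,"y":0,"z":-4,"yaw":0},{"x":0,"y":0,"z":-15,"yaw":0},{"x":0,"y":0,"z":-40,"yaw":0},{"x":0,"y":0,"z":-50,"yaw":0},{"x":0,"y":50,"z":0,"yaw":0},{"x":0,"y":50,"z":0,"yaw":0},{"x":0,"y":50,"z":0,"yaw":0},{"x":0,"y":0,"z":0,"yaw":0},{"x":0,"y":0,"z":0,"yaw":0}]'
python3 - <<'E'
from h import *
s0=cv2.imread("pics/scene1.png")
p,d=bot.snapshot("scene");cv2.imwrite("pics/s5.png",p)
for u,v in((199.5,234.8),(192,250)): print(np.load("pics/scene1.npy")[int(v),int(u)],d[int(v),int(u)])
p,d=bot.snapshot("top");cv2.imwrite("pics/t5.png",p)
p,d=bot.snapshot("wrist");cv2.imwrite("pics/w5.png",p)
E
```

```text
t: 9.07
tool_pos: [0.3674, -0.1746, 0.207]
eef_rot: [-0.653, 0.757, -0.001, 0.0]
contact_force: [-0.2, -0.4, -1.9]
opening: 0.0005
1.0540026 1.0503838
1.0404015 1.0403614
```

View pics/s5.png

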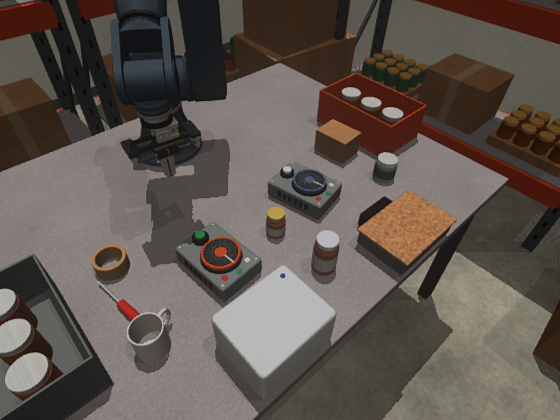

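View pics/t5.png

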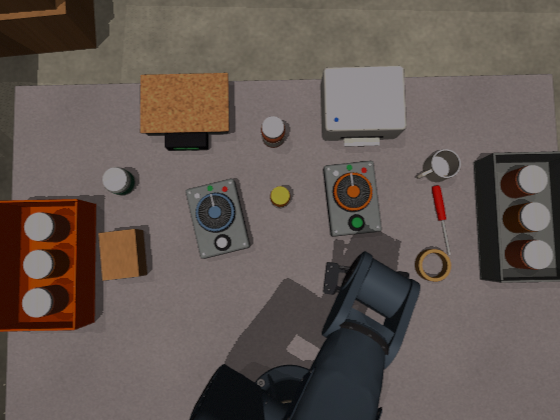

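View pics/w5.png

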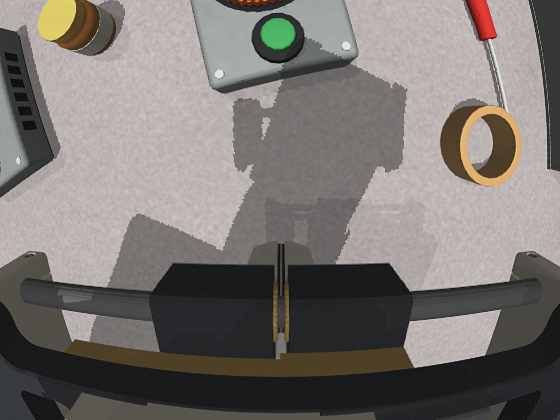

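The dial points at the green dot (348,167 in the top view), the button is up, and all goods sit at the same pixels as at the start. The hand is clear, so I'm handing in.

```bash
python3 -c "
from workcell import bot
print(bot.close_job())"
```

```text
the job is handed in; nothing more can be done
None
```

The orange dial now stands at the green dot, and the green button was pushed fully down once and let up again. I handed the job in after about 9 s; the hand-in gives no verdict.

- **Dial:** I pressed the shut fingertips on the top 35 mm from the axis with about 7 N and swept 30° clockwise. After lifting off, I measured the pointer at about 0.595 rad (0.6 wanted). It still pointed at green after the button press.
- **Button:** I pushed it to its stop, with about 5.9 mm of travel and the force rising to 14.7 N, and held it for more than 0.3 s. The last pictures show it up.
- **Other things:** By eye in the last top and scene pictures, the blue-grey box and all the loose goods are where they were at the start. The hand was well clear of everything.
- **Oddities:** My first two move commands were refused as "invalid input" because I had left out some of the row keys; the arm did not move. One depth reading at the button came out 3.6 mm closer to the camera than at the start. I took that as noise and did not check it further.

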